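# Clamp the bracket to the click

## Robot

A 6-joint arm with a two-finger parallel gripper is mounted at the origin on the work surface. World frame = base frame: x ahead of the robot, y to its left, z up, the work surface at z = 0. Lengths are in m, angles in degrees, forces in N, time in s.
With the tool pointing down it reaches from about 0.4 to 0.825 m from the base axis. Payload 7 kg.
Tool frame: the origin (TCP) lies midway between the tips of the shut fingers; the grasp point (between the pads) lies 19 mm behind it; z points along the fingers, y is the line along which they close (so a half turn about z gives the same grasp; the last joint's range is limited). The gripper opens to 88 mm and grips with 3 to 60 N. Pads are 19 mm wide; open, the fingers measure 130 mm over their backs; the gripper's body (78 mm by 193 mm) begins 47 mm behind the grasp point.
Start: joints at [-52.076, 20.546, 0.682, 0, -70.136, -16.507], TCP at [0.246, -0.628, 0.199] pointing down, gripper open.
Joint ranges: [-176.03, 176.03], [-82.01, 121.73], [-58.28, 71.71], [-173.87, 95.51], [-174.79, -0.11], [-173.66, 173.66]. Speed limits (degrees/s): [136.94, 136.94, 172.46, 180, 180, 180].

## Interface

Orientations are given as a 3x3 rotation matrix whose columns are the frame's x, y, z axes.
In Python, from rig import robot gives the robot as it stands. Calls block until the motion is done:
- robot.goto(position, orientation): joint-space move of the TCP to a pose.
- robot.servo_line(position, ori=None, speed=0.15): straight line of the TCP; ori=None keeps the orientation; speed is the mean speed in m/s.
- robot.movej(angles): joint-space move.
- robot.move_gripper(opening): opening from 0.0 (shut) to 1.0 (fully open); the grip force is fixed at half the most; returns when the fingers have stopped.
- robot.dwell(seconds).
- robot.ik(position, orientation): joint angles nearest the present ones, or None.
- robot.grab_frame(name): name is "scene" or "top" or "wrist"; returns (picture, depth): 420x560x3 uint8, red, green, blue; 420x560 float32, m along the optical axis (not along the pixel's ray), 0 where there is no reading.
- robot.camera_info(name): a dict with "vfov" (degrees; the focal length in pixels is half the picture's height over the tangent of half this angle, whatever the lens; pixels are square), "cx", "cy" (the principal point, pixels), "k1" (the pictures are not rectified: a ray, as slopes to the right and down, at radius r is drawn at 1 + k1 r^2 times it, then the intrinsics apply), "view" (4x4, takes a point from world to camera coordinates); the wrist camera has in their place "T_tool_cam" (4x4, takes a point from camera to tool coordinates, whose origin is the TCP and whose axes are the flange's). Camera axes: x right, y down, z forward; pixel columns grow to the right and rows downward; lengths in m; the calibration is good to about 2 mm. A picture is of the moment at which its call begins: read the wrist's pose just before it. camera_info takes no time and is no camera call.
A pose or a line that the arm cannot do raises robot.Unreachable and nothing moves.
- robot.job_done(): hands the job in; it is judged then, once.
Readings, each from a call of its own:
- robot.read_t(): time.
- robot.read_qpos(): joint angles.
- robot.read_qvel(): joint speeds.
- robot.read_effort(): joint torques, N m.
- robot.read_position(): TCP position.
- robot.read_tcp_rot(): TCP orientation.
- robot.read_force(): force on the tool from outside, world axes, zero at the start.
- robot.read_ft_torque(): the same for the moment, N m.
- robot.read_grip_width(): opening from 0.0 (shut) to 1.0 (fully open).
- robot.read_finger_force(): force on a finger pad.
Only numpy, scipy, OpenCV 4.12 (cv2) and the standard library are available. Lean on these libraries where they do the work, as an engineer would, in place of code of your own. Each camera call takes 0.05 s, during which the arm holds its last target. There are 200 camera calls.

## Task

Set the red bracket flat on the clamping fixture and slide it gently, under the raised yellow claw, fully home against both blue stops. Then turn the click wrench clockwise (seen from above) until its handle gives at the set torque, and stop there without over-tightening. Let go of everything with the bracket left clamped and home, and do not disturb the other things on the bench.

Things in the scene. Friction and masses are not known exactly. Their poses are not given: they have to be found in the camera images.
- bracket_web (a point): Centre of the upright web of the loose red bracket: the part to grasp, 12 (x) x 50 (y) x 46 mm, across its 12 mm. The point is 31 mm above the bracket's underside. The web stands on a flat flange 8 mm thick, 72 (x) x 90 (y) mm; the flange's centre lies 17 mm from here towards -y, so 37 mm of bare flange on the -y side of the web goes under the claw. z up.
- nest (a point): Where the web centre lies when the bracket is fully home: 47 mm above the table, 31 mm above the fixture's dark steel base plate. Axes are the fixture's; the home bracket has the same axes. The end stop meets the flange's -y edge, the side fence its +x edge: home is reached by sliding towards -y and towards +x.
- stops: The two blue stops, fixed on the base plate, 16 mm high above it: an end stop whose face is 62 mm from nest towards -y, and a side fence 12 mm thick and 80 mm long whose face is 36 mm from it towards +x. Origin at the table, on the clamp-screw axis; axes as the fixture.
- claw: Yellow hold-down claw on the clamp screw, 40 mm wide and 12 mm thick, reaching 51 to 53 mm from the screw axis towards fixture +y, so about 25 mm over the home flange. Origin on the screw axis at its underside. It starts about 5 to 9 mm above a flange lying on the base plate. Turning the wrench clockwise lowers it; the screw is self-locking.
- screw_axis (a point): Point on the vertical clamp-screw axis at the height of the wrench handle's centre line, 104 mm above the table. The wrench sits on the screw, its round head 44 mm across topping out 121 mm above the table.
- handle_grip (a point): Middle of the black rubber grip of the wrench handle, 170 mm from the screw axis, 104 mm above the table: a round bar 24 mm thick, 120 to 215 mm from the axis. x points outwards along the handle, z up. The handle turns level about the screw axis, clockwise seen from above to tighten. Its starting direction on the screw varies by some 30 degrees.
- click (a joint): Breakaway joint of the wrench, between its head (with a yellow pointer on top) and its handle: 0 rad when straight, growing as the handle gives clockwise, 0.2 at its stop. It is damped (push at a few cm/s, faster feels stiffer) and springs back to 0 in under half a second when the handle is let go.
- bracket: The same red steel bracket, about 0.45 kg (up to a third more or less), 54 mm high overall; origin at the centre of the flange's underside, axes as bracket_web.
- fixture: The fixture's dark base plate, fixed to the bench: 150 (x) x 250 (y) x 16 mm, reaching 75 mm to each side in x, 65 mm to -y and 185 mm to +y of the origin. Origin at the table, on the vertical clamp-screw axis. The nest is 90 mm from it towards +y.
- wrench_head: Head of the wrench, on the screw axis. FEEL: pushed sideways at handle_grip the wrench takes about 2 to 4 N while the claw is free, rising quickly once the claw bites after an unknown turn of 30 to 75 degrees. At about 6 to 7 N the handle gives, and the force falls to about half over the next 11 degrees. Then the handle meets its stop and the force climbs again: that over-tightens.
- spray_can: Bystander: upright blue spray can, 64 mm across, 190 mm high; origin at the centre of its foot.
- hammer: Bystander: hammer lying on the bench; origin on its underside.
- driver: Bystander: yellow screwdriver lying on the bench; origin on its underside.
- big_nut: Bystander: dark steel nut-like ring, 36 mm across, 14 mm high; origin at the centre of its underside.
- magnet: Bystander: orange welding magnet 94 x 64 x 18 mm lying flat; origin at its underside.
- parts_case: Bystander: black divided parts case 140 x 190 x 35 mm; origin at its underside.
- brush: Bystander: brush lying on the bench; origin on its underside.
- red_cap: Bystander: small red cap, 24 mm across, 22 mm high; origin at the centre of its underside.
There are look-alikes about, which are no part of the job. There is more than one size of the bracket; the job needs the middle-sized.

How it is judged:
By the outcome, as a careful person would: the job done as asked, in the order asked, and still so for the second after the job is handed in, with the robot touching nothing.
It also fails if it takes over 72 s, if anything falls off the work surface, if the arm or the gripper's body presses on something with over 40 N, if the wrist force passes 120 N, or if a joint passes its speed limit or range.

## Working session

There is one attempt and no reset: what is moved stays moved. The work goes in short steps, each a Python script; the robot and the scene stay as the last script left them, time stands still between calls to the robot, and variables do not carry over. Pictures are saved under pics/ and viewed, at most 10 in all, crops included, and the job is handed in when it is done.

```bash
mkdir -p pics; ls; cat > h.py <<'E'
import numpy as np, cv2
from rig import robot
def grab(n):
    p=np.array(robot.read_position()); R=np.array(robot.read_tcp_rot())
    im,d=robot.grab_frame(n); ci=robot.camera_info(n)
    if n=='wrist':
        T=np.eye(4);T[:3,:3]=R;T[:3,3]=p; W=T@np.array(ci['T_tool_cam'])
    else: W=np.linalg.inv(np.array(ci['view']))
    return dict(im=np.array(im),d=np.array(d),ci=ci,W=W)
def slopes(g,uv):
    ci=g['ci']; f=210/np.tan(np.radians(ci['vfov'])/2)
    K=np.array([[f,0,ci['cx']],[0,f,ci['cy']],[0,0,1.]])
    uv=np.array(uv,float).reshape(-1,2)
    q=(uv-[ci['cx'],ci['cy']])/f; s=q.copy()
    for _ in range(20): s=q/(1+ci['k1']*(s**2).sum(1,keepdims=True))
    return s
def onplane(g,uv,z):
    s=slopes(g,uv); D=np.c_[s,np.ones(len(s))]@g['W'][:3,:3].T; o=g['W'][:3,3]
    return o+D*((z-o[2])/D[:,2])[:,None]
def cloud(g,mask=None):
    v,u=np.nonzero((g['d']>0)&(mask if mask is not None else True))
    s=slopes(g,np.c_[u,v]); z=g['d'][v,u]
    return (np.c_[s,np.ones(len(s))]*z[:,None])@g['W'][:3,:3].T+g['W'][:3,3], np.c_[u,v]
def proj(g,P):
    ci=g['ci']; f=210/np.tan(np.radians(ci['vfov'])/2)
    P=np.array(P,float).reshape(-1,3); c=(P-g['W'][:3,3])@g['W'][:3,:3]
    s=c[:,:2]/c[:,2:]; s=s*(1+ci['k1']*(s**2).sum(1,keepdims=True))
    return s*f+[ci['cx'],ci['cy']]
def save(n,im): cv2.imwrite('pics/'+n+'.png',cv2.cvtColor(im,cv2.COLOR_RGB2BGR))
E
python3 - <<'E'
from h import *
import pickle
G={n:grab(n) for n in('scene','top')}
pickle.dump(G,open('g.pkl','wb'))
for n in G: save(n,G[n]['im']); print(n,G[n]['W'].round(3),G[n]['ci']['vfov'])
print(robot.read_t())
E
```

```text
pics
scene [[ 0.636  0.586 -0.502  1.242]
 [ 0.772 -0.479  0.418 -0.576]
 [ 0.004 -0.654 -0.757  1.198]
 [ 0.     0.     0.     1.   ]] 44.41427988489716
top [[-0.006 -0.991  0.13   0.343]
 [-1.     0.009  0.018 -0.002]
 [-0.019 -0.13  -0.991  1.48 ]
 [ 0.     0.     0.     1.   ]] 48.44132974171008
0.1
```

View pics/top.png

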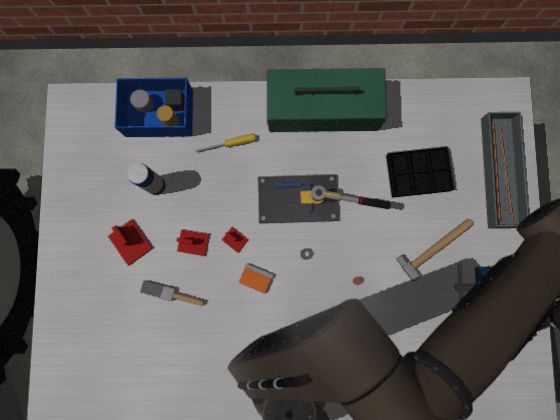

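View pics/scene.png

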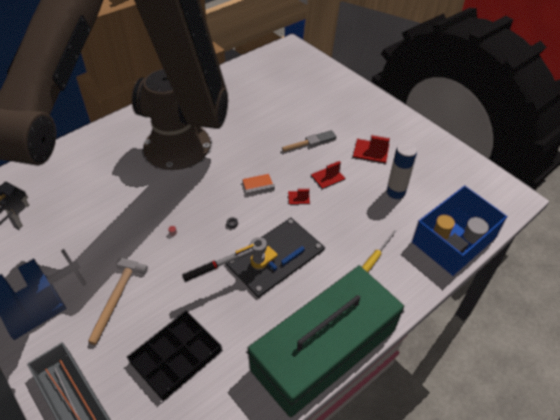

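The top view shows three red brackets: large at (130,242), middle at (193,242) and small at (235,240). The middle-sized one at (193,242) is the part. The plate is at about (299,198), with the nest to the left of the screw (318,193) and the handle pointing right to (375,203).

```bash
python3 - <<'E'
from h import *
import pickle
G=pickle.load(open('g.pkl','rb'))
g=G['top'];im=g['im'];P,uv=cloud(g)
hsv=cv2.cvtColor(im,cv2.COLOR_RGB2HSV)
def comp(mask,mn):
    n,l,s,c=cv2.connectedComponentsWithStats(mask.astype(np.uint8))
    return [(l==i,s[i]) for i in range(1,n) if s[i][4]>=mn]
H,S,V=hsv[...,0],hsv[...,1],hsv[...,2]
red=((H<6)|(H>174))&(S>180)&(V>60)
for m,s in comp(red,60):
    C,_=cloud(g,m); lo=C[C[:,2]<.02]; hi=C[C[:,2]>.03]
    r=cv2.minAreaRect(onplane(g,np.argwhere(m)[:,::-1],0.008)[:,:2].astype(np.float32))
    print('red',s,C.mean(0).round(3),C[:,2].max().round(3),'lo',lo.mean(0).round(3) if len(lo) else 0,'hi',len(hi),hi.mean(0).round(3) if len(hi) else 0,r)
    if len(hi)>5: print('   web dir',np.linalg.svd(hi[:,:2]-hi[:,:2].mean(0))[2][0])
# plate
roi=np.zeros(H.shape,bool); roi[165:230,250:345]=1
m=roi&(V<95)&(S<90)
m2=max(comp(m,200),key=lambda t:t[1][4])[0]
r=cv2.minAreaRect(onplane(g,np.argwhere(m2)[:,::-1],0.016)[:,:2].astype(np.float32)); print('plate',r, cv2.boxPoints(r).round(3).tolist())
# heights near head/handle
roi=np.zeros(H.shape,bool); roi[175:220,300:410]=1
C,u=cloud(g,roi); k=(C[:,2]>.085)
hd=C[k]; 
print('wrench pts',k.sum(), hd[:,2].max())
k2=(C[:,2]>.112); print('head',C[k2].mean(0).round(4),k2.sum())
far=hd[np.linalg.norm(hd[:,:2]-C[k2].mean(0)[:2],axis=1)>.06]
print('handle', far.mean(0), np.linalg.svd(far[:,:2]-far[:,:2].mean(0))[2][0], far.min(0),far.max(0))
blue=(H>100)&(H<130)&(S>120)
for m,s in comp(blue&roi|blue&(np.indices(H.shape)[0]>175)&(np.indices(H.shape)[0]<215)&(np.indices(H.shape)[1]>265)&(np.indices(H.shape)[1]<345),8):
    print('blue',s,onplane(g,np.argwhere(m)[:,::-1],.032).mean(0).round(4))
print(robot.camera_info('wrist')['T_tool_cam'],robot.camera_info('wrist')['vfov'])
save('crop',cv2.resize(im[160:290,90:420],None,fx=2.4,fy=2.4,interpolation=cv2.INTER_CUBIC))
E
```

```text
red [109 220  43  45 737] [0.437 0.496 0.02 ] 0.076 lo [0.433 0.494 0.011] hi 109 [0.461 0.51  0.07 ] ((0.45094799995422363, 0.5023790001869202), (0.12618161737918854, 0.08989496529102325), 35.92304611206055)
   web dir [-0.82881659 -0.55952039]
red [223 228  25  24 270] [0.448 0.166 0.012] 0.047 lo [0.447 0.165 0.007] hi 32 [0.457 0.175 0.041] ((0.45115888118743896, 0.1662817895412445), (0.06625013053417206, 0.049652379006147385), 51.32377243041992)
   web dir [-0.62979929 -0.77675791]
red [177 230  32  26 535] [0.441 0.298 0.014] 0.061 lo [0.441 0.297 0.009] hi 60 [0.445 0.312 0.055] ((0.44268113374710083, 0.30177879333496094), (0.09468968957662582, 0.06807005405426025), 79.81847381591797)
   web dir [-0.16819099 -0.98575443]
plate ((0.5784689784049988, -0.04594811797142029), (0.14971424639225006, 0.2727334499359131), 1.3473849296569824) [[0.5, 0.08900000154972076], [0.5070000290870667, -0.18400000035762787], [0.6570000052452087, -0.1809999942779541], [0.6499999761581421, 0.09200000017881393]]
wrench pts 654 0.1292763322349404
head [ 0.5661 -0.1703  0.1169] 468
handle [ 0.56248244 -0.18370974  0.11517516] [0.18387118 0.98295035] [ 0.53162898 -0.30170283  0.09455482] [ 0.60203293 -0.07222496  0.1259162 ]
blue [276 183  25   4  89] [ 0.6205 -0.0031  0.032 ]
blue [308 183   3   7  16] [ 0.6136 -0.0701  0.032 ]
blue [309 204   2   7  13] [ 0.5472 -0.0714  0.032 ]
[[ 2.21664654e-04 -9.59796707e-01 -2.80695976e-01  7.49049163e-02]
 [ 9.99999925e-01  1.23442793e-04  3.67602885e-04 -7.44928468e-04]
 [-3.18174143e-04 -2.80696037e-01  9.59796663e-01 -1.85396588e-01]
 [ 0.00000000e+00  0.00000000e+00  0.00000000e+00  1.00000000e+00]] 70.97706005163553
```

View pics/crop.png

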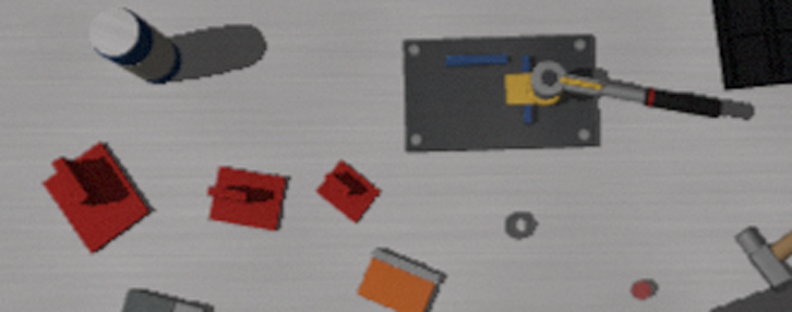

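The enlarged crop confirms the middle bracket at top-view (193,242). It measures about 90x72 mm, against larger and smaller neighbours. Next I look from close by at the fixture, then the bracket.

```bash
cat >> h.py <<'E'
def Rdown(yaw):  # tool y along frame x, tool x along frame y
    a=np.radians(yaw); c,s=np.cos(a),np.sin(a)
    return np.array([[-s,c,0],[c,s,0],[0,0,-1.]])
E
python3 - <<'E'
from h import *
import pickle
t=robot.read_t()
R=Rdown(1.4)
print(robot.ik([.576,-.03,.26],R), robot.ik([.445,.317,.2],Rdown(-9.7)))
robot.goto([.576,-.03,.26],R); a=grab('wrist')
robot.goto([.445,.317,.2],Rdown(-9.7)); b=grab('wrist')
pickle.dump((a,b),open('w.pkl','wb'))
save('wa',np.hstack([cv2.resize(x['im'],(400,300)) for x in(a,b)]))
print(robot.read_t()-t)
E
```

```text
[ 16.44127436   9.36849766  -6.4579147    0.         -74.17358763
 164.95872564] [ 56.01595068   8.39468829 -15.5309634    0.         -66.07434831
 114.28404932]
4.1667000000000005
```

View pics/wa.png

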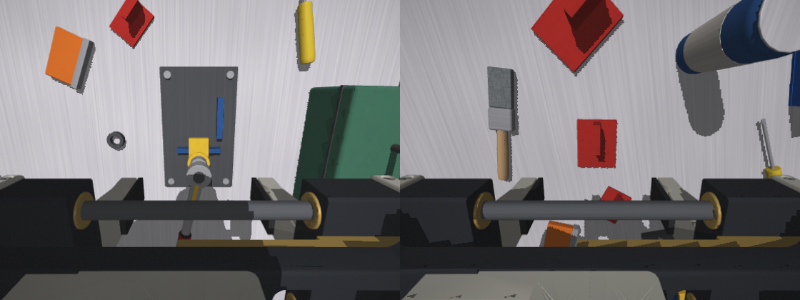

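The left half shows the plate at (198,125), the fence at (220,118), the end stop at (183,150) and the claw at (199,150). The right half shows the middle bracket at (597,143), with its web visible.

```bash
python3 - <<'E'
from h import *
import pickle
a,b=pickle.load(open('w.pkl','rb'))
def box(g,m,z):
    return cv2.minAreaRect(onplane(g,np.argwhere(m)[:,::-1],z)[:,:2].astype(np.float32))
def comps(m,mn):
    n,l,s,c=cv2.connectedComponentsWithStats(m.astype(np.uint8)); return [(l==i,s[i],c[i].round()) for i in range(1,n) if s[i][4]>mn]
def hs(g): h=cv2.cvtColor(g['im'],cv2.COLOR_RGB2HSV); return h[...,0],h[...,1],h[...,2]
H,S,V=hs(a)
blue=(H>100)&(H<130)&(S>110)
for m,s,c in comps(blue,15):
    if 230<c[0]<330 and 120<c[1]<225: 
        C,_=cloud(a,m); print('blue',s,box(a,m,.032),'depth z',np.percentile(C[:,2],[5,50,95]).round(4), 'top x,y range',C[C[:,2]>.028].min(0).round(4),C[C[:,2]>.028].max(0).round(4))
C,uv=cloud(a)
sel=(abs(C[:,2]-.016)<.006)&(abs(C[:,0]-.577)<.1)&(C[:,1]>-.04)&(C[:,1]<.12)
P=C[sel];Vv=V[uv[sel][:,1],uv[sel][:,0]];P=P[Vv<110];print('plate z',np.median(P[:,2]),len(P))
for y in np.arange(-.03,.08,.02):
    q=P[abs(P[:,1]-y)<.006]; print(y.round(2),q[:,0].min().round(4),q[:,0].max().round(4))
for x in (.53,.56,.59,.62):
    q=P[abs(P[:,0]-x)<.006]; print('x',x,q[:,1].max().round(4))
# holes
# claw
yel=(H>18)&(H<32)&(S>150)
for m,s,c in comps(yel,60):
    if 230<c[0]<320 and 150<c[1]<260:
        Q,_=cloud(a,m); print('yellow',s,Q.min(0).round(4),Q.max(0).round(4),np.median(Q,0).round(4))
hd=C[(C[:,2]>.11)&(C[:,2]<.135)&(abs(C[:,0]-.577)<.05)&(abs(C[:,1]+.095)<.05)]
print('head',len(hd),hd.min(0) if len(hd) else 0,hd.max(0) if len(hd) else 0)
H,S,V=hs(b)
red=((H<6)|(H>174))&(S>150)&(V>40)
for m,s,c in comps(red,300):
    C,_=cloud(b,m);k=np.linalg.norm(C[:,:2]-[.445,.305],axis=1)
    if np.median(k)<.06:
        lo=C[C[:,2]<.014];hi=C[C[:,2]>.048]
        print('br',s,box(b,m,.008),cv2.minAreaRect(lo[:,:2].astype(np.float32)),len(hi),cv2.minAreaRect(hi[:,:2].astype(np.float32)),np.percentile(C[:,2],[5,50,95,100]))
E
```

```text
blue [303 137  10  58 510] ((0.6209328770637512, -0.003925863653421402), (0.012176617980003357, 0.07890140265226364), 1.2700146436691284) depth z [0.0297 0.0311 0.0326] top x,y range [ 0.6143 -0.0422  0.0286] [0.6278 0.0356 0.0335]
blue [247 206  17   9 148] ((0.5479209423065186, -0.06887011229991913), (0.023421192541718483, 0.012060808949172497), 1.3413883447647095) depth z [0.0153 0.0305 0.0322] top x,y range [ 0.5361 -0.0741  0.0286] [ 0.5596 -0.0644  0.0328]
blue [293 206  16   9 141] ((0.6141051054000854, -0.06732023507356644), (0.02205595374107361, 0.01206140872091055), 1.3410600423812866) depth z [0.0148 0.0308 0.0323] top x,y range [ 0.6031 -0.0724  0.0281] [ 0.6254 -0.063   0.0331]
plate z 0.015225740185087211 9234
-0.03 0.5068 0.6546
-0.01 0.5057 0.6534
0.01 0.505 0.6533
0.03 0.5053 0.6531
0.05 0.5041 0.6525
0.07 0.5034 0.6513
x 0.53 0.0895
x 0.56 0.0902
x 0.59 0.0909
x 0.62 0.0916
yellow [262 193  32  40 844] [ 0.5589 -0.1059  0.0139] [ 0.6057 -0.0407  0.0474] [ 0.5808 -0.0614  0.0418]
head 1205 [ 0.56064707 -0.13745181  0.1100025 ] [ 0.60207372 -0.07016467  0.12084958]
br [ 248  168   55   66 3499] ((0.44320300221443176, 0.30058836936950684), (0.0881437435746193, 0.07029765844345093), 79.8934097290039) ((0.4431629776954651, 0.30021578073501587), (0.08887016773223877, 0.07051857560873032), 79.82628631591797) 437 ((0.44608262181282043, 0.31788232922554016), (0.04925897717475891, 0.011493304744362831), 79.9319076538086) [0.00598465 0.00731986 0.05329378 0.05563511]
```

```bash
python3 - <<'E'
from h import *
t0=robot.read_t()
R=Rdown(-10.1)
robot.move_gripper(0.5)
robot.goto([.4461,.3179,.08],R)
robot.servo_line([.4461,.3179,.017],speed=.08)
print('f open',robot.read_force())
robot.move_gripper(0.0); print('grip',robot.read_grip_width(),robot.read_finger_force(),robot.read_t()-t0)
robot.servo_line([.4461,.3179,.11],speed=.12)
print('lift',robot.read_grip_width(),robot.read_finger_force(),robot.read_force())
ex=np.array([.9997,.0244]);ey=np.array([-.0244,.9997])
xy=np.array([.579,-.002])+.045*ey-.008*ex
robot.goto([*xy,.11],Rdown(1.4))
robot.servo_line([*xy,.040],speed=.08); robot.dwell(.2)
f0=np.array(robot.read_force()); z=.040
while z>.028:
    z-=.0005; robot.servo_line([*xy,z],speed=.02)
    f=np.array(robot.read_force())-f0
    if f[2]>2.5: break
print('z',z,robot.read_position(),f0,f,robot.read_t())
g=grab('wrist');save('set',g['im'])
E
```

```text
f open [ 0.04091572  0.03737505 -0.01563328]
grip 0.1312684749916073 29.995815753936768 3.0165999999999995
lift 0.1322433288507497 29.992586374282837 [ 0.26565608  0.6178122  -4.99631262]
z 0.032499999999999994 [0.57003318 0.04283512 0.03309807] [-0.87298202  0.09771215 -4.43851582] [-1.90090888  1.16232383  9.61814941] 14.3417
```

View pics/set.png

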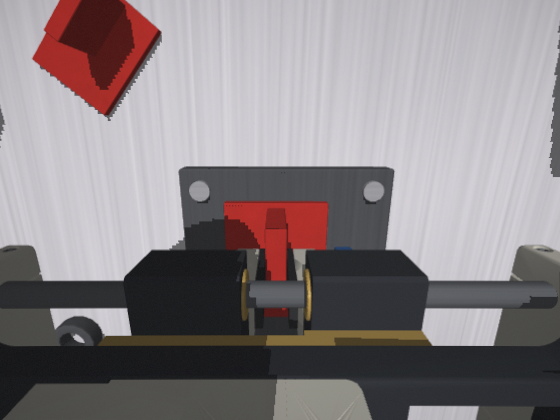

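The bracket lies flat on the plate at (276,225), held by its web and square to the plate. Now I slide it home.

```bash
cat > slide.py <<'E'
from h import *
ex=np.array([.9997,.0244]);ey=np.array([-.0244,.9997]);N=np.array([.579,-.002])
def frc(f0):
    f=np.array(robot.read_force())-f0; return np.array([f[:2]@ex,f[:2]@ey,f[2]])
def push(p,d,step,n,lim,z,f0,speed=.015):
    for i in range(n):
        p=p+d*step; robot.servo_line([*p,z],speed=speed); f=frc(f0)
        if f[:2]@np.array([d@ex,d@ey])<-lim: return p,f,True
    return p,f,False
E
python3 - <<'E'
from slide import *
f0=np.array([-.87,.10,-4.44]); z=.0330
p=N+.045*ey-.008*ex
robot.servo_line([*p,z],speed=.02); print(frc(f0))
p,f,h=push(p,-ey,.004,9,9,z,f0,.03); print('a',h,(p-N)@ey,f)
p,f,h=push(p,-ey,.0005,28,9,z,f0); print('y',h,(p-N)@ey,f,robot.read_position())
if h:
    p=p+.0003*ey; robot.servo_line([*p,z],speed=.02)
    p,f,h=push(p,ex,.0005,32,8,z,f0); print('x',h,(p-N)@ex,f,robot.read_position())
    p,f,h=push(p,-ey,.0004,5,8,z,f0); print('y2',h,(p-N)@ey,f,robot.read_position())
print(robot.read_t(),robot.read_grip_width())
E
```

```text
[-0.9017678   0.58156807  7.40462396]
a False 0.00899995904999999 [1.43045739 2.88076325 7.90253849]
y True -0.0009999954500000167 [ 0.2012059  10.75443428 10.08399514] [ 0.57111472 -0.00184936  0.03310394]
x True -0.005499974974999649 [-8.61981279 12.94682976 18.21243854] [ 0.57107077 -0.00187585  0.03307222]
y2 True -0.0010999949950000116 [-7.88410497 15.17573497 17.90128798] [ 0.57118642 -0.00187974  0.03308254]
23.9417 0.13073098896635227
```

```bash
python3 - <<'E'
from slide import *
f0=np.array([-.87,.10,-4.44]); z=.0335
p=np.array(robot.read_position())[:2]+.0008*ey
robot.servo_line([*p,z],speed=.02); print(frc(f0),robot.read_position())
z0=z
while frc(f0)[2]>4 and z<.0350: z+=.0003; robot.servo_line([*p,z],speed=.02)
print('z',z,frc(f0))
for i in range(14):
    p=p+.001*ex; robot.servo_line([*p,z],speed=.03); f=frc(f0); q=np.array(robot.read_position())
    print(((p-N)@ex*1e3).round(1),((q[:2]-N)@ex*1e3).round(2),((q[:2]-N)@ey*1e3).round(2),f.round(1))
    if f[0]<-9: break
print(robot.read_t())
E
```

```text
[-2.66921022  3.76819863  7.32988164] [ 0.57008221 -0.00126898  0.03308693]
z 0.033800000000000004 [-0.70130754  1.3689289   2.2328744 ]
-6.8 -6.88 0.8 [ 0.9 -0.4  0.1]
-5.8 -5.64 1.06 [ 0.4 -0.7 -0.9]
-4.8 -4.73 1.11 [ 0.8  0.6 -0.3]
-3.8 -3.7 1.14 [ 0.8 -0.3 -1.5]
-2.8 -2.72 1.14 [ 1.3 -0.1  0.1]
-1.8 -1.74 1.1 [0.8 0.1 0.4]
-0.8 -0.76 1.12 [ 1.6 -1.   0.3]
0.2 -0.42 1.02 [-2.1 -0.5  0.9]
1.2 -0.22 1.07 [-5.   2.3  4.5]
2.2 -0.11 1.05 [-7.9  4.   7.7]
3.2 0.01 1.04 [-11.3   5.   11.4]
27.25
```

```bash
python3 - <<'E'
from slide import *
f0=np.array([-.87,.10,-4.44]); z=.0338
q=np.array(robot.read_position())[:2]
p=N+.0008*ex+.00105*ey
robot.servo_line([*p,z],speed=.02)
for i in range(10):
    p=p-.0006*ey; robot.servo_line([*p,z],speed=.02); f=frc(f0); q=np.array(robot.read_position())
    print(((p-N)@ey*1e3).round(1),((q[:2]-N)@ex*1e3).round(2),((q[:2]-N)@ey*1e3).round(2),q[2].round(4),f.round(1))
    if f[1]>10: break
p=p+.0015*ex; robot.servo_line([*p,z],speed=.02); q=np.array(robot.read_position())
print(((q[:2]-N)@ex*1e3).round(2),((q[:2]-N)@ey*1e3).round(2),frc(f0).round(1),robot.read_t())
R=np.array(robot.read_tcp_rot()); print('yaw',np.degrees(np.arctan2(R[1,1],R[0,1])))
g=grab('wrist');s=grab('scene')
save('home',np.hstack([cv2.resize(g['im'],(400,300)),cv2.resize(s['im'][205:310,210:350],(400,300))]))
E
```

```text
0.4 -0.19 0.88 0.0337 [-6.7  4.7  5. ]
-0.1 -0.15 0.7 0.0338 [-7.   7.   5.4]
-0.7 -0.13 0.34 0.0338 [-7.1  7.9  6.8]
-1.3 -0.11 0.09 0.0339 [-7.8 10.   7.2]
-1.9 -0.1 -0.01 0.0339 [-9.  13.4  7.4]
-0.11 -0.02 [-14.6  14.9  13.6] 29.0167
yaw 1.3857253788183266
```

View pics/home.png

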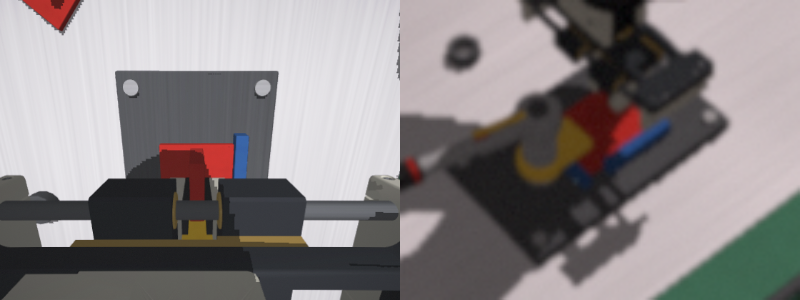

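The left half shows the red flange edge in contact with the blue fence at (238,155). The right half shows the flange under the yellow claw and at the end stop. Next I press down lightly, relax, release, rise and check.

```bash
python3 - <<'E'
from slide import *
import pickle
f0=np.array([-.87,.10,-4.44])
p=N+.0010*ex-.0012*ey
robot.servo_line([*p,.0330],speed=.02); q=np.array(robot.read_position());print(q,frc(f0).round(1))
p=N+.0004*ex-.0006*ey
robot.servo_line([*p,.0330],speed=.02); q=np.array(robot.read_position());print(q,frc(f0).round(1),((q[:2]-N)@ex*1e3).round(2),((q[:2]-N)@ey*1e3).round(2))
robot.move_gripper(0.26); print(frc(f0)+[0,0,-4.4])
robot.servo_line([*(q[:2]),.12],speed=.12)
robot.goto([*(q[:2]+.03*ey),.24],Rdown(1.4))
g=grab('wrist'); pickle.dump(g,open('w2.pkl','wb'))
save('rel',cv2.resize(g['im'][80:290,150:430],(800,600)))
h=cv2.cvtColor(g['im'],cv2.COLOR_RGB2HSV);H,S,V=[h[...,i] for i in range(3)]
m=((H<6)|(H>174))&(S>150)&(V>40); C,_=cloud(g,m)
k=np.linalg.norm(C[:,:2]-N,axis=1)<.08; C=C[k]
lo=C[(C[:,2]<.03)&(C[:,2]>.018)];hi=C[C[:,2]>.062]
for c in (lo,hi):
    print(len(c),cv2.minAreaRect(c[:,:2].astype(np.float32)),np.median(c[:,2]))
m=(H>100)&(H<130)&(S>110);C,_=cloud(g,m);C=C[(abs(C[:,0]-.621)<.015)&(abs(C[:,1])<.05)&(C[:,2]>.027)]
print(cv2.minAreaRect(C[:,:2].astype(np.float32)))
print(robot.read_t())
E
```

```text
[ 0.57868908 -0.00172769  0.03342776] [-11.4  11.2  11.7]
[ 0.57863921 -0.00167118  0.03339719] [-7.9  7.7  9.6] -0.35 0.34
[ 0.89244157 -0.2485925  -0.35648312]
2242 ((0.5798386335372925, -0.019259434193372726), (0.0715034157037735, 0.090232253074646), 1.2528046369552612) 0.023139942411290526
375 ((0.5746303200721741, 0.021305687725543976), (0.0467628613114357, 0.09367961436510086), 28.36658477783203) 0.0690985908122339
((0.6212356090545654, -0.0032162219285964966), (0.011637203395366669, 0.0794985219836235), 1.4992072582244873)
31.5833
```

View pics/rel.png

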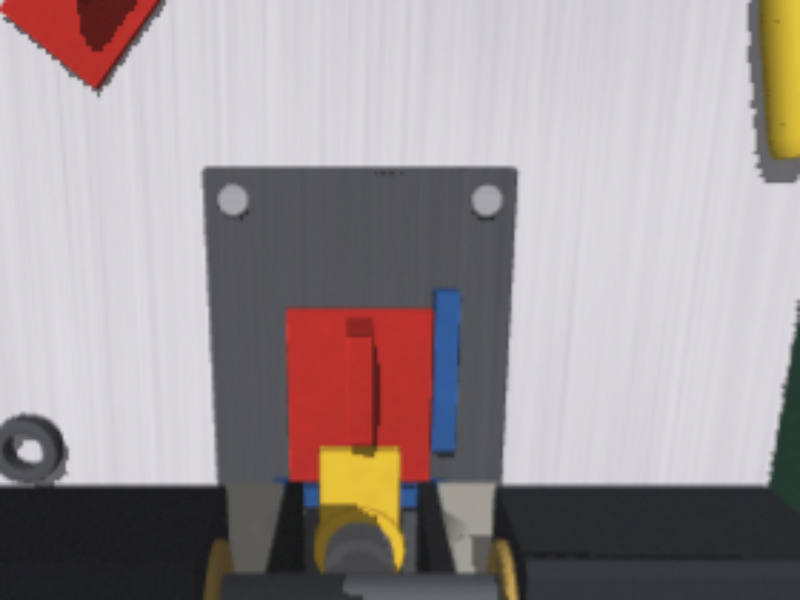

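The close view shows the flange edge flush against the fence at crop (433,370) and against the end stop at (345,485), with the claw over the flange. The bracket is home. Next I measure the handle direction and check the push path.

```bash
cat > wr.py <<'E'
from h import *
A=np.array([.5808,-.0916]); RAD=.170
def pose(phi,off=.0215,sgn=1,z=.090,rad=RAD):
    a=np.radians(phi);u=np.array([np.cos(a),np.sin(a)]);t=np.array([u[1],-u[0]])
    y=np.array([*(sgn*u),0]);zz=np.array([0,0,-1.]);R=np.c_[np.cross(y,zz),y,zz]
    return [*(A+rad*u-off*t),z],R,t,u
E
python3 - <<'E'
from wr import *
import pickle
g=pickle.load(open('g.pkl','rb'))['top']
C,uv=cloud(g); d=C[:,:2]-A; r=np.linalg.norm(d,axis=1)
k=(C[:,2]>.09)&(C[:,2]<.13)&(r>.06)&(r<.24)&(d[:,1]<-.05)
P=C[k]
for lo in (.06,.1,.14,.18):
    q=P[(np.linalg.norm(P[:,:2]-A,axis=1)>lo)&(np.linalg.norm(P[:,:2]-A,axis=1)<lo+.04)]
    print(lo,len(q),q.mean(0).round(4),np.degrees(np.arctan2(*(q.mean(0)[:2]-A)[::-1])).round(2))
for s in (1,-1):
    for ph in (-92,-110,-140,-170,-190,-200):
        p,R,_,_=pose(ph,sgn=s); J=robot.ik(p,R); print(s,ph,None if J is None else np.round(J,0))
E
```

```text
0.06 82 [ 0.5657 -0.1693  0.1124] -100.99
0.1 93 [ 0.5574 -0.211   0.1129] -101.08
0.14 110 [ 0.5506 -0.2484  0.1142] -100.9
0.18 94 [ 0.5433 -0.285   0.114 ] -100.97
1 -92 [ -7.  23. -10.   0. -56.  95.]
1 -110 [ -7.  19. -17.   0. -54.  77.]
1 -140 [ -3.  11. -28.   0. -51.  43.]
1 -170 [  7.   4. -36.   0. -49.   3.]
1 -190 [ 16.   2. -39.   0. -49. -26.]
1 -200 [ 20.   2. -39.   0. -49. -40.]
-1 -92 [ -7.  23. -10.   0. -56. -85.]
-1 -110 [  -7.   19.  -17.    0.  -54. -103.]
-1 -140 [  -3.   11.  -28.    0.  -51. -137.]
-1 -170 None
-1 -190 [ 16.   2. -39.   0. -49. 154.]
-1 -200 [ 20.   2. -39.   0. -49. 140.]
```

```bash
python3 - <<'E'
from wr import *
import json
robot.move_gripper(0.0)
ph=-94.
p,R,t,u=pose(ph,z=.2); robot.goto(p,R)
p,R,t,u=pose(ph); robot.servo_line(p,speed=.12); robot.dwell(.15)
f0=np.mean([robot.read_force() for _ in range(4)],0); print('t',robot.read_t(),f0)
log=[];peak=0;pk=None;state='stop-range';low=0
while ph>-101-75-14:
    st=2.0 if peak<4.2 else 0.7
    ph-=st; p,R,t,u=pose(ph)
    robot.servo_line(p,R,speed=.03)
    F=np.array(robot.read_force())-f0; f=-F[:2]@t; q=np.array(robot.read_position())[:2]
    log.append((round(ph,1),round(f,2),round(F[:2]@u,2),round(F[2],1),round(robot.read_t(),2)))
    if f>peak: peak=f;pk=ph
    if f>11: state='over';break
    if peak>5.3:
        low=low+1 if f<.78*peak else 0
        if low>=2 and pk-ph>=2.5: state='click';break
    if robot.read_t()>60: state='time';break
print(state,peak,pk)
for l in log: print(*l)
E
```

```text
t 34.55 [-0.07338283 -0.07783721  0.41552234]
stop-range 1.2544449228581938 -100.0
-96.0 -0.25 0.0 0.7 34.9
-98.0 -0.07 -0.26 -0.7 35.25
-100.0 1.25 0.63 0.3 35.6
-102.0 -0.22 0.57 -0.1 35.95
-104.0 -0.18 -0.24 -1.2 36.3
-106.0 0.11 -0.4 -1.3 36.65
-108.0 -0.1 -0.64 0.2 37.0
-110.0 -0.08 0.16 0.1 37.35
-112.0 -0.46 -0.02 -0.3 37.7
-114.0 0.5 -0.43 -0.2 38.05
-116.0 -0.62 -0.05 -0.1 38.4
-118.0 0.38 0.35 -1.0 38.75
-120.0 -0.41 -0.3 -0.8 39.1
-122.0 0.56 -0.33 -0.2 39.45
-124.0 0.24 -0.37 -0.8 39.8
-126.0 0.02 -0.53 -0.3 40.15
-128.0 0.05 -0.17 -0.3 40.5
-130.0 0.71 0.28 -0.1 40.85
-132.0 0.47 -1.03 -1.2 41.2
-134.0 0.02 -0.22 -0.9 41.55
-136.0 1.02 -0.69 -0.0 41.9
-138.0 0.05 -0.25 -0.3 42.25
-140.0 -0.12 -0.45 -0.6 42.6
-142.0 -0.67 -0.5 0.0 42.95
-144.0 0.92 -0.27 -0.4 43.3
-146.0 0.8 -0.44 0.4 43.65
-148.0 1.23 -0.3 0.9 44.0
-150.0 -0.19 -0.54 -0.8 44.35
-152.0 0.22 -0.7 -0.3 44.7
-154.0 0.16 0.36 -0.2 45.05
-156.0 0.13 0.03 1.0 45.4
-158.0 0.8 -0.71 0.0 45.75
-160.0 -0.02 -0.4 0.0 46.1
-162.0 -0.2 -0.13 -0.8 46.45
-164.0 1.02 0.9 -0.9 46.8
-166.0 -0.05 -0.3 -0.3 47.15
-168.0 -0.36 0.29 -0.4 47.5
-170.0 0.43 -0.71 -0.4 47.85
-172.0 -0.36 -0.56 -0.2 48.2
-174.0 -0.16 -0.71 -1.2 48.55
-176.0 0.11 -0.05 -0.8 48.9
-178.0 -0.01 0.05 -0.7 49.25
-180.0 -0.36 -0.4 -0.5 49.6
-182.0 -0.18 0.54 -0.1 49.95
-184.0 -0.21 -0.57 -2.0 50.3
-186.0 0.04 0.18 -0.2 50.65
-188.0 0.22 0.41 -0.4 51.0
-190.0 -0.38 -0.75 -0.1 51.35
```

```bash
python3 - <<'E'
from wr import *
g=grab('top'); s=grab('scene'); print(robot.read_position(),robot.read_tcp_rot(),robot.read_grip_width())
save('miss',np.hstack([cv2.resize(g['im'][140:270,240:420],(400,300)),cv2.resize(s['im'][180:320,130:330],(400,300))]))
C,uv=cloud(g); d=C[:,:2]-A; r=np.linalg.norm(d,axis=1)
k=(C[:,2]>.09)&(C[:,2]<.13)&(r>.1)&(r<.24); P=C[k]; a=np.degrees(np.arctan2(d[k,1],d[k,0]))%360
print(np.histogram(a,bins=np.arange(0,361,10)))
E
```

```text
[ 0.40963002 -0.08335047  0.08999533] [[-1.72881734e-01 -9.84942589e-01 -4.11312277e-05]
 [-9.84942589e-01  1.72881736e-01 -3.40612603e-05]
 [ 4.06592240e-05  3.46233281e-05 -9.99999999e-01]] 0.007677167357755169
(array([ 82,  78,  20,   0,   0,   0,   0,   0,   0,   0,   0,   0,   0,
         0,   0,   0,   0,   0,   0,   0,   0,   0,   0,   0,   0, 188,
       105,   0,   0,   0,   0,   0,   0,  22,  82,  83]), array([  0,  10,  20,  30,  40,  50,  60,  70,  80,  90, 100, 110, 120,
       130, 140, 150, 160, 170, 180, 190, 200, 210, 220, 230, 240, 250,
       260, 270, 280, 290, 300, 310, 320, 330, 340, 350, 360]))
```

View pics/miss.png

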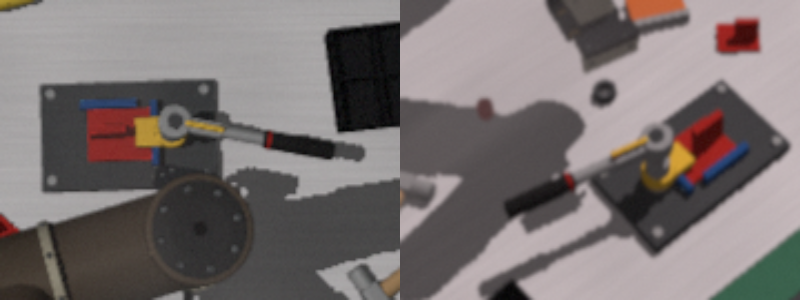

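The picture shows the handle still at about -101°, unmoved, with the bracket home under the claw. The sweep apparently missed the handle, so I check the geometry offline before spending more clock time.

```bash
python3 - <<'E'
from wr import *
import pickle
G=pickle.load(open('g.pkl','rb'))
for n in G:
    g=G[n]
    p=lambda ph,r,z:proj(g,[*(A+r*np.array([np.cos(np.radians(ph)),np.sin(np.radians(ph))])),z])[0].round(0)
    print(n,'head',p(0,0,.121),'r120',p(-101,.12,.116),'grip',p(-101,.17,.116),'r215',p(-101,.215,.116),'TCPnow',proj(g,robot.read_position())[0].round(0))
g=G['scene'];C,uv=cloud(g);d=C[:,:2]-A;r=np.linalg.norm(d,axis=1)
k=(C[:,2]>.085)&(C[:,2]<.13)&(r>.13)&(r<.21)&(d[:,1]<-.08)
print('scene grip',C[k].mean(0),k.sum(),np.degrees(np.arctan2(d[k,1],d[k,0]).mean()))
for ph in(-94,-100,-104): print(ph,np.round(pose(ph)[0],4),pose(ph)[2].round(3))
print(robot.read_t(),robot.read_qpos())
E
```

```text
scene head [258. 242.] r120 [216. 261.] grip [198. 269.] r215 [182. 276.] TCPnow [223. 210.]
top head [318. 192.] r120 [358. 199.] grip [374. 202.] r215 [390. 205.] TCPnow [315. 250.]
scene grip [ 0.55355153 -0.25986555  0.11404426] 292 -99.17109394465623
-94 [ 0.5904 -0.2627  0.09  ] [-0.998  0.07 ]
-100 [ 0.5725 -0.2628  0.09  ] [-0.985  0.174]
-104 [ 0.5605 -0.2618  0.09  ] [-0.97   0.242]
51.45 [ 1.58113022e+01  2.04778270e+00 -3.89415162e+01  1.63686689e-03
 -4.90135004e+01 -2.57677875e+01]
```

```bash
python3 - <<'E'
# where is the handle now vs before, by depth, in both fixed views
from wr import *
for n in('top','scene'):
    g=grab(n);C,uv=cloud(g);d=C[:,:2]-A;r=np.linalg.norm(d,axis=1)
    k=(C[:,2]>.085)&(C[:,2]<.13)&(r>.13)&(r<.21)&(d[:,1]<-.08)
    print(n,k.sum(),C[k].mean(0).round(4),np.degrees(np.arctan2(d[k,1],d[k,0]).mean()).round(2))
E
```

```text
top 219 [ 0.5484 -0.2585  0.1145] -101.0
scene 288 [ 0.5535 -0.2601  0.1141] -99.16
```

Geometry is confirmed, and the handle is untouched at -101°. I now straddle the grip with the open fingers and push with a pad. This run stops early if there is no contact, and goes quicker through the free turn.

```bash
cat >> wr.py <<'E'
def pose2(phi,off=-.010,sgn=1,z=.085,rad=RAD):
    a=np.radians(phi);u=np.array([np.cos(a),np.sin(a)]);t=np.array([u[1],-u[0]])
    y=np.array([*(sgn*t),0]);zz=np.array([0,0,-1.]);R=np.c_[np.cross(y,zz),y,zz]
    return [*(A+rad*u-off*t),z],R,t,u
E
python3 - <<'E'
from wr import *
S=None
for s in(1,-1):
    J=[robot.ik(*pose2(ph,sgn=s)[:2]) for ph in(-97,-115,-130,-150,-170,-192)]
    j6=[None if j is None else round(j[5]) for j in J]; print(s,j6)
    if None not in j6 and max(abs(np.diff(j6)))<60: S=s
assert S
q=robot.read_position(); robot.servo_line([q[0],q[1],.19],speed=.25)
robot.move_gripper(0.5)
p,R,t,u=pose2(-97.6,sgn=S,z=.19); robot.goto(p,R)
p,R,t,u=pose2(-97.6,sgn=S); robot.servo_line(p,speed=.2); 
f0=np.mean([robot.read_force() for _ in range(4)],0); print('t',robot.read_t(),f0,robot.read_position(),p)
ph=-97.6;log=[];peak=0;pk=ph;low=0;fine=False;state='range'
while ph>-190:
    st,sp=(1.,.03) if fine else ((4.,.08) if ph>-127 else (3.,.06))
    ph-=st; p,R,t,u=pose2(ph,sgn=S); robot.servo_line(p,R,speed=sp)
    F=np.array(robot.read_force())-f0; f=-F[:2]@t; T=robot.read_t()
    log.append((round(ph,1),round(f,2),round(F[:2]@u,2),round(F[2],1),round(T,2)))
    if f>4.3: fine=True
    if f>peak: peak,pk=f,ph
    if ph<-109 and peak<1.2: state='nocontact';break
    if f>10: state='over';break
    if peak>5.2:
        low=low+1 if f<.8*peak else 0
        if (low>=2 and pk-ph>=2.5) or pk-ph>=8: state='click';break
    if T>66.5: state='time';break
print(state,peak,pk,S)
for l in log: print(*l)
E
```

```text
1 [0, -19, -37, -63, -92, -123]
-1 [None, 161, 143, 117, 88, 57]
t 54.5583 [-0.23285581 -0.05407894  1.05065006] [ 0.54929109 -0.25848481  0.08643137] [np.float64(0.5484042582537737), np.float64(-0.25878407794019087), 0.085]
nocontact 0.7982448742499989 -101.6 1
-101.6 0.8 0.05 -0.1 54.86
-105.6 -0.02 0.51 -0.8 55.16
-109.6 0.43 -0.07 -0.2 55.46
```

```bash
python3 - <<'E'
from wr import *
g=grab('scene');w=grab('wrist');tp=grab('top')
print(robot.read_position(),pose2(-109.6)[0],robot.read_grip_width(),robot.read_force(),robot.read_t())
C,uv=cloud(g);d=C[:,:2]-A;r=np.linalg.norm(d,axis=1)
k=(C[:,2]>.085)&(C[:,2]<.122)&(r>.06)&(r<.24)&(d[:,1]<-.03)
print(k.sum(),C[k].mean(0))
u0,v0=proj(g,[.55,-.25,.1])[0].astype(int)
save('dbg',np.hstack([cv2.resize(g['im'][v0-60:v0+60,u0-70:u0+90],(400,300),interpolation=cv2.INTER_CUBIC),cv2.resize(w['im'],(400,300))]))
E
```

```text
[ 0.51504504 -0.24860912  0.08508109] [np.float64(0.5143526586145837), np.float64(-0.24839525127633788), 0.085] 0.5008235326246036 [ 0.01293786 -0.0439667  -0.43229866] 55.6083
334 [ 0.5615343  -0.22724869  0.11109721]
```

View pics/dbg.png

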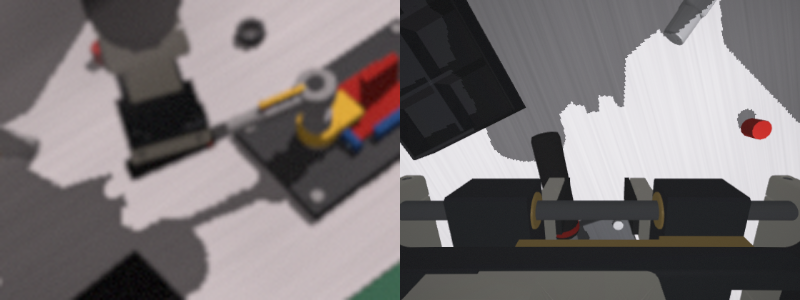

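The left half shows the gripper over the grip. The right half shows the handle (548,165) running behind the left finger (552,205), with no contact force. The depth should tell where the finger tips and handle really are.

```bash
python3 - <<'E'
from wr import *
w=grab('wrist');p=np.array(robot.read_position());R=np.array(robot.read_tcp_rot())
import pickle; pickle.dump((w,p,R),open('w3.pkl','wb'))
C,uv=cloud(w);L=(C-p)@R   # tool coords
for v in range(250,345,8):
    print(v,end=': ')
    for u in range(170,345,12):
        k=(uv[:,0]==u)&(uv[:,1]==v)
        print(('(%d,%d,%d)'%tuple((L[k][0]*1e3).round()) if k.any() else '-'),end=' ')
    print()
d=C[:,:2]-A;r=np.linalg.norm(d,axis=1)
k=(C[:,2]>.09)&(C[:,2]<.125)&(r>.12)&(r<.25)
print(k.sum()); 
for lo in np.arange(.12,.25,.02):
    q=C[k&(r>lo)&(r<lo+.02)]
    if len(q)>5: print(lo.round(2),len(q),np.median(q,0).round(4),np.degrees(np.median(np.arctan2(q[:,1]-A[1],q[:,0]-A[0]))).round(1),q[:,2].max().round(3))
E
```

```text
250: (39,-35,-99) (39,-31,-99) (39,-27,-100) (9,-41,-29) (11,-33,-34) (7,-28,-25) (-40,-35,86) (-40,-23,86) (-40,-11,85) (-40,1,86) (-40,13,86) (-40,25,86) (9,21,-28) (11,27,-34) (11,33,-34) 
258: (39,-32,-106) (39,-29,-106) (37,-27,-101) (11,-37,-45) (11,-31,-44) (10,-25,-42) (-49,-35,87) (-49,-23,87) (-48,-11,85) (-48,1,85) (-49,13,86) (-49,25,86) (5,21,-31) (11,25,-45) (11,31,-45) 
266: (38,-31,-109) (39,-27,-111) (34,-27,-101) (11,-35,-54) (9,-30,-50) (10,-24,-51) (-57,-35,85) (-57,-23,85) (-58,-11,86) (-58,1,86) - (-58,25,86) (0,21,-32) (10,24,-51) (11,29,-54) 
274: (39,-29,-116) (38,-27,-113) (33,-26,-104) (11,-33,-63) (11,-28,-63) (8,-23,-57) (-67,-36,86) (-67,-23,87) (-66,-11,86) (-66,1,86) (-66,13,84) (-67,26,86) (-5,21,-32) (10,23,-59) (11,28,-62) 
282: (38,-28,-118) (36,-27,-114) (32,-26,-107) (32,-22,-108) (32,-18,-107) (32,-15,-107) (32,-11,-107) (32,-8,-106) (32,-4,-107) (32,0,-106) (32,3,-107) (32,7,-108) (32,10,-107) (31,14,-106) (32,17,-107) 
290: (35,-29,-117) (33,-27,-113) (31,-25,-110) (31,-21,-110) (31,-18,-109) (32,-14,-111) (31,-11,-110) (31,-7,-110) (31,-4,-11
[... 841 characters left out ...]
,70) (-111,25,69) (-111,37,69) (-6,21,-74) (-1,24,-81) 
330: (23,-30,-117) (22,-27,-116) (15,-27,-107) (4,-27,-93) (-10,-27,-74) (-44,-29,-30) (-47,-23,-26) (-121,-23,69) (-121,-11,70) (-121,1,69) - (-121,26,70) (-122,38,71) (-121,50,69) (-4,25,-82) 
338: (23,-29,-120) (22,-26,-120) (23,-23,-120) (23,-19,-120) (23,-16,-121) (24,-13,-121) (23,-10,-120) (23,-7,-121) (23,-4,-120) (23,-1,-120) (23,3,-120) (23,6,-121) (23,9,-120) (23,12,-120) (22,16,-119) 
3870
0.12 568 [ 0.5517 -0.2188  0.1135] -102.8 0.117
0.14 38 [ 0.5488 -0.23    0.1128] -103.2 0.116
0.16 257 [ 0.5371 -0.2558  0.1148] -104.9 0.125
0.18 1687 [ 0.5413 -0.2756  0.1142] -102.0 0.125
0.2 1320 [ 0.5405 -0.2968  0.1129] -101.1 0.116
```

```bash
python3 - <<'E'
from h import *
import pickle
w,p,R=pickle.load(open('w3.pkl','rb'));C,uv=cloud(w);L=(C-p)@R
for nm,k in (('right',(L[:,1]>15)&(L[:,1]<50)),('left',(L[:,1]<-15)&(L[:,1]>-50))):
    k&=(L[:,0]>-15)&(L[:,0]<16)&(L[:,2]<30)&(L[:,2]>-60)
    k=k.nonzero()[0]; print(nm,'tip z',L[k,2].max().round(4)*1e3)
# fingers in the first fixture view, gripper fully open, free of handle
L=L*1e3
for v in range(196,256,6):
    print(v,end=': ')
    for u in (200,210,220,230,240,300,310,320,330,340,350):
        k=(uv[:,0]==u)&(uv[:,1]==v)
        print(('(%d,%d,%d)'%tuple(L[k][0].round()) if k.any() else '-'),end=' ')
    print()
E
```

```text
Traceback (most recent call last):
ValueError: zero-size array to reduction operation maximum which has no identity
```

```bash
python3 - <<'E'
from h import *
import pickle
w,p,R=pickle.load(open('w3.pkl','rb'));C,uv=cloud(w);L=(C-p)@R*1e3
for nm,s in (('right',1),('left',-1)):
    k=(s*L[:,1]>15)&(s*L[:,1]<50)&(L[:,0]>-15)&(L[:,0]<16)&(L[:,2]<30)&(L[:,2]>-60)
    print(nm,'max z',L[k,2].max())
for v in range(196,256,6):
    print(v,end=': ')
    for u in (190,200,210,220,230,240,310,320,330,340,350):
        k=(uv[:,0]==u)&(uv[:,1]==v)
        print(('(%d,%d,%d)'%tuple(L[k][0].round()) if k.any() else '-'),end=' ')
    print()
E
```

```text
right max z -26.425450885932428
left max z -17.762175913208758
196: (40,-48,-28) (41,-42,-30) (40,-37,-29) (39,-33,-24) (15,-44,85) (15,-35,86) (15,31,86) - (15,50,86) (15,59,86) (15,69,86) 
202: (37,-48,-30) (37,-42,-30) (37,-37,-30) (36,-32,-25) (9,-45,86) (9,-35,86) (9,31,86) (9,41,85) (9,50,86) (9,60,85) (9,69,86) 
208: (34,-48,-29) (34,-42,-31) (34,-37,-29) (33,-33,-25) (3,-45,85) (3,-35,86) (3,31,86) (3,41,85) (3,50,85) (3,60,85) (3,70,86) 
214: (30,-49,-27) (31,-43,-30) (30,-37,-29) (29,-33,-25) (-3,-45,86) (-3,-36,86) (-3,32,85) (-3,41,86) (-3,51,86) (-2,60,85) (-3,70,85) 
220: (26,-50,-25) (27,-43,-29) (27,-37,-30) (26,-33,-26) (-9,-45,87) (-9,-36,85) (-9,32,85) (-9,41,85) (-9,51,86) (-9,61,86) (-9,70,86) 
226: (22,-50,-26) (24,-43,-30) (24,-38,-30) (23,-33,-27) (21,-28,-21) (-15,-36,87) (-15,32,86) (-15,42,86) (-15,51,86) (-15,61,85) (-15,71,85) 
232: (-21,-85,86) (20,-44,-30) (20,-38,-30) (20,-33,-29) (17,-28,-22) (-21,-36,86) (-21,32,86) (-21,42,86) (-21,52,86) (-21,62,86) (-21,71,85) 
238: (-27,-85,85) (16,-44,-29) (17,-38,-31) (16,-33,-28) (14,-28,-23) (-27,-36,85) (-27,32,85) (-28,42,87) (-28,52,87) (-27,62,85) (-28,72,87) 
244: (-34,-86,85) (13,-44,-29) (13,-38,-31) (13,-33,-29) (10,-28,-24) (-34,-36,85) (-34,33,86) (-34,43,86) (-33,52,84) (-34,62,86) (-33,72,85) 
250: (39,-28,-99) (9,-45,-29) (11,-38,-34) (11,-32,-35) (7,-28,-25) (-40,-37,86) (-40,33,85) (10,24,-31) (11,29,-35) (12,34,-36) (-40,72,85)
```

The finger tips end about 27 mm short of the TCP (tool z ≈ -27 mm in the depth image), so they skimmed just over the handle. I go back, lower by 27 mm and push.

```bash
cat > turn.py <<'E'
from wr import *
S=1;Z=.058
q=robot.read_position(); robot.servo_line([q[0],q[1],.1],speed=.15)
p,R,t,u=pose2(-97.6,sgn=S,z=.1); robot.servo_line(p,R,speed=.15)
f0=np.mean([robot.read_force() for _ in range(4)],0)
p,R,t,u=pose2(-97.6,sgn=S,z=Z); robot.servo_line(p,speed=.15)
print('t',robot.read_t(),f0,robot.read_position(),np.array(robot.read_force())-f0)
ph=-97.6;log=[];peak=0;pk=ph;low=0;fine=False;state='range'
while ph>-190:
    st,sp=(1.,.03) if fine else ((5.,.09) if ph>-124 else (3.,.07))
    ph-=st; p,R,t,u=pose2(ph,sgn=S,z=Z); robot.servo_line(p,R,speed=sp)
    F=np.array(robot.read_force())-f0; f=-F[:2]@t; T=robot.read_t()
    log.append((round(ph,1),round(f,2),round(F[:2]@u,2),round(F[2],1),round(T,2)))
    if f>4.5: fine=True
    if f>peak: peak,pk=f,ph
    if ph<-111 and peak<1.2: state='nocontact';break
    if f>10: state='over';break
    if peak>5.2:
        low=low+1 if f<.8*peak else 0
        if (low>=2 and pk-ph>=2.5) or pk-ph>=8: state='click';break
    if T>67.5: state='time';break
print(state,peak,pk,ph)
for l in log: print(*l)
E
python3 turn.py
```

```text
t 56.725 [-0.32857201  0.53056837 -0.11654654] [ 0.5478643  -0.25880494  0.05798982] [-0.23082636  0.03594862 -0.38539929]
click 7.487607915513454 -151.6 -157.6
-102.6 0.71 1.12 0.4 57.04
-107.6 1.31 -0.17 0.3 57.36
-112.6 1.53 0.43 0.3 57.67
-117.6 1.03 0.7 0.5 57.99
-122.6 1.9 0.83 0.2 58.31
-127.6 2.5 -0.28 0.6 58.62
-130.6 3.28 1.39 0.7 58.9
-133.6 2.84 0.04 -0.1 59.17
-136.6 3.25 1.31 -0.2 59.45
-139.6 3.55 0.67 0.4 59.73
-142.6 2.12 0.22 0.3 60.0
-145.6 3.09 1.6 1.0 60.27
-148.6 4.26 1.81 -0.4 60.55
-151.6 7.49 1.57 -0.6 60.83
-152.6 6.65 1.06 -0.4 61.08
-153.6 7.36 0.65 -0.3 61.33
-154.6 5.85 0.56 0.1 61.58
-155.6 6.39 0.71 -0.1 61.83
-156.6 5.95 0.9 0.4 62.08
-157.6 5.28 -0.64 0.2 62.33
```

```bash
python3 - <<'E'
from wr import *
f0=np.array([-.33,.53,-.12]);Z=.058
for ph in (-158.6,-159.6):
    p,R,t,u=pose2(ph,z=Z); robot.servo_line(p,R,speed=.03)
    F=np.array(robot.read_force())-f0; print(ph,-F[:2]@t)
    if -F[:2]@t>7: break
p,R,t,u=pose2(-152.,off=0,z=Z); robot.servo_line(p,R,speed=.08); robot.dwell(.3)
print('backed',(np.array(robot.read_force())-f0).round(2))
robot.servo_line([p[0],p[1],.2],speed=.2)
print(robot.read_t(),robot.read_force())
g=grab('top'); 
C,uv=cloud(g);d=C[:,:2]-A;r=np.linalg.norm(d,axis=1)
w=grab('scene');save('end',np.hstack([cv2.resize(g['im'][140:270,240:420],(400,300)),cv2.resize(w['im'][180:320,130:330],(400,300))]))
E
```

```text
-158.6 5.830928990547084
-159.6 4.626922080401216
backed [ 0.04 -1.17  0.04]
64.5417 [ 0.19616933 -0.90774659 -0.66333934]
```

View pics/end.png

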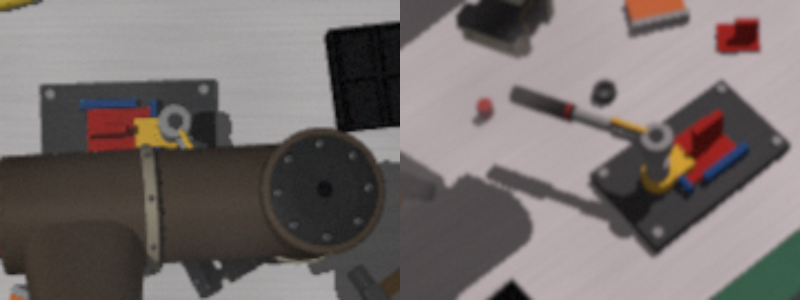

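The handle has sprung back straight at scene crop (575,110), and the claw rests on the red flange at (685,165). The bracket is still home against the blue stops, and the gripper is clear above. I hand the job in.

```bash
python3 -c "
from rig import robot
print(robot.job_done(),robot.read_t())"
```

```text
the job is handed in; nothing more can be done
the job is handed in; nothing more can be done
```

I handed the job in: the bracket is home against both stops and clamped, and the wrench was turned until its handle gave (peak about 7.5 N, falling to 4.6 N) and then let go at about 64.5 s, after two earlier passes that missed the handle.

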